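# Retire the old car fob and close the hall organizer

### The arm

A 6-joint arm with a two-finger parallel gripper is mounted at the origin on the work surface. World frame = base frame: x ahead of the robot, y to its left, z up, the work surface at z = 0. Lengths are in mm, angles in degrees, forces in N, time in s.
With the tool pointing down it reaches from about 350 to 850 mm from the base axis. Payload 8.1 kg.
Tool frame: the origin (TCP) lies between the finger pads; the fingertips stand 17 mm ahead of it and the grasp point (between the pads) lies 2 mm behind it; z points along the fingers, y is the line along which they close (so a half turn about z gives the same grasp; the last joint's range is limited). The gripper opens to 85 mm and grips with 20 to 120 N. Pads are 22 mm wide; open, the fingers measure 114 mm over their backs; the gripper's body (76 mm by 85 mm) begins 54 mm behind the grasp point. The pads swing forward as they close: fully open they stand 13 mm farther back than shut.
Start: joints at [61.341, 7.471, 85.268, -0, 87.261, -4.893], TCP at [241.784, 549.132, 248.292] pointing down, gripper open.
Joint ranges: [-169.43, 169.43], [-51.17, 129.36], [1.28, 143.12], [-76.62, 256.62], [0, 156.53], [-152.29, 152.29]. Speed limits (degrees/s): [136.94, 136.94, 159.86, 180, 180, 180].

### API

Orientations are given as [roll, pitch, yaw] about the fixed x, y, z axes, in that order (R = Rz(yaw) Ry(pitch) Rx(roll)).
In Python, from bench import sense, snapshot, hand_in, trace, place_of gives the robot as it stands.
- The arm moves only by the shell command python3 -m handwheel 'ROWS' [FORCE]. ROWS is JSON, a list of rows, each a list of 7 numbers: the opening, from -1 (shut) to 1 (fully open), then the shift along the tool's x, y, z in cm, then the turn, a rotation vector about the tool's x, y, z in rad. A call has 1 to 12 rows; each row shifts and turns the commanded pose from where the row before left it, along the tool's axes as they then stand; what a row does not reach is not made up. A row lasts 1/12 s, in which the tool goes at most 41.7 mm and 7.16 degrees, less where a joint would pass 70% of its speed; a pose out of reach is approached as far as the arm can. A call with a gripper value outside its range is refused whole. The fingers move at their own pace and stop on an object; FORCE is the grip in N (left out, the last holds). Time passes only in rows, so rows that do not move let the fingers close. It gives the time, the measured TCP pose, the force, the opening and the grip force at its end, in the units of the state.
- sense(): the state, without advancing time (a new reading comes with each control period).
- snapshot(name): name is "scene" or "top" or "wrist"; returns a dict with "image" (420x560x3 uint8, red, green, blue), "intrinsics" (3x3 intrinsics, pixels), "R" (3x3) and "t" (3): a world point X has camera coordinates R X + t. Camera axes: x right, y down, z forward; pixel columns grow to the right and rows downward; lengths in mm; the calibration is good to about 2 mm. A picture is of the moment at which its call begins. There is no depth.
- hand_in(): hands the job in; it is judged then, once.
Trained networks look in a picture, given as the dict that the camera call returned (one of the last four; its "shot" number tells which), for a name from the list of things; names that differ only in an ending like _2 or _b are one class to them, and where a whole thing is asked for, a point or a joint stands for the part that bears it (a point fixed in the world has none). Each returns a list of dicts, best first, with "conf" (0 to 1); they miss things now and then, are a little off and sometimes report something else, mostly with a low value. They report only what shows in the picture. A call takes as long as a camera call.
- trace(picture, query): "pixels" (420x560 bool, what is visible of it).
- place_of(picture, query): "location" ([x, y, z] in mm, in world coordinates, good to about 4 mm: a listed point, or the origin of a listed thing).
The state is a dict: "time": time; "joint_pos": joint angles; "qd": joint speeds; "joint_efforts": joint torques, N m; "tool_pos": TCP position; "tcp_rot": TCP orientation; "ft_force": force on the tool from outside, world axes, zero at the start; "wrist_torque": the same for the moment, N m; "finger_gap": finger opening in mm; "grip_force": force on a finger pad.
Only numpy, scipy, OpenCV 4.12 (cv2) and the standard library are available. Lean on these libraries where they do the work, as an engineer would, in place of code of your own. Each camera call takes 0.05 s, during which the arm holds its last target. There are 200 camera calls.

### The job

The old car fob is being retired: drop it into the open bottom tier of the white organizer. The organizer's lidded upper tier has been left standing on its end: set it upright on its feet on the table and let go of it there, then take it again from above and stack it on the bottom tier, between the two end cheeks, with its four corner feet fully home in the corner recesses, covering the fob. Leave the pen cup and the dish where they are.

Things in the scene. Friction and masses are not known exactly. Their poses are not given: they have to be found in the camera images.
- organizer: White plastic organizer, fixed. Open bottom tier 62 mm (its x) by 110 mm (its y) outside, rim 45 mm above the table, walls 2.5 mm, inner floor 3 mm high; between its corner posts the mouth is 73 mm (y) by 57 mm (x). At each y end an upright cheek, 62 mm wide, 110 mm tall, 5 mm thick, inner faces at y = +-61.5 mm; the x sides are free. Origin: centre of underside, on the table; z up.
- seat (a point): Where the origin of tier comes to lie when stacked: on the organizer's axis, 40 mm above the table, level with the floors of the four corner recesses of the bottom tier. Recesses: 13 mm square, 5 mm deep, centres at x = +-22, y = +-46 mm in the organizer's axes, which are also this point's.
- tier: Loose closed white box with fixed lid, 62 mm (its x) by 110 mm (its y) by 44 mm, on four tapered corner feet 6 mm long (tip 7 mm, root 11 mm wide; at x = +-22, y = +-46 mm). 150 g. Origin: centre of footprint at the feet's tips; z runs from feet to lid, the box spanning z = 6 to 50 mm. Starts on its +y end, x and z level. Stacks either way round, its y parallel to the organizer's.
- tier_lid (a point): Centre of the top of the upper tier's lid, 50 mm along z from tier's origin, same axes. The lid has a grey seam line round it and four square corner recesses.
- fob: Black plastic car fob with a round press button, lying flat, button up: 54 mm long (its x) by 31 mm (its y) by 13 mm thick, a small wire loop at the +x end. Origin: centre of the underside; z up. About 45 g. Loose.
- cup: Clear acrylic pen cup, empty, 72 mm across, 95 mm tall. Origin: centre of the underside, z up. Bystander.
- dish: Blue ceramic dish, round, 100 mm across, 32 mm tall. Origin: centre of the underside, z up. Bystander.
- hookplate: Stainless steel key hook plate, fixed: a plate 110 mm tall and 160 mm wide (its y) with three small hooks on a 50 mm deep foot. Origin: centre of the underside. Bystander.

How it is judged (in metres and radians):
On the way:
1. the upper tier stands upright on its feet on the table, let go (angle between tier's own z axis and vertical below 0.08 rad and height (world z) of tier below 0.006 m and contact force between tier and the fingers below 0.05 N and linear speed of tier below 0.02 m/s), for 0.2 s.
At the end, for the whole second after the job is handed in: The fob lies inside the bottom tier, below its rim; the upper tier stands upright (within 0.04 rad) on the bottom tier with its feet in the recesses: origin within 4 mm sideways and 2.5 mm in height of its seat, turned within 0.06 rad of parallel; both at rest (x of fob in the frame of organizer between -0.03 and 0.03 m and y of fob in the frame of organizer between -0.054 and 0.054 m and z of fob in the frame of organizer below 0.04 m and x of tier in the frame of organizer between -0.004 and 0.004 m and y of tier in the frame of organizer between -0.004 and 0.004 m and z of tier in the frame of organizer between 0.0375 and 0.0425 m and angle between tier's own z axis and vertical below 0.04 rad and angle between the y axis of tier and the y axis of organizer, either way round below 0.06 rad and linear speed of each of tier, fob below 0.02 m/s); the robot touches nothing.
It fails at once if the pen cup is shifted more than 30 mm or tipped (distance of cup from where it was at the start of the episode above 0.03 m or angle between cup's own z axis and vertical above 0.4 rad).
It fails at once if the dish is shifted more than 30 mm or tipped (distance of dish from where it was at the start of the episode above 0.03 m or angle between dish's own z axis and vertical above 0.4 rad).
It also fails if it takes over 72 s, if anything falls off the work surface, if the arm or the gripper's body presses on something with over 40 N, if the wrist force passes 120 N, or if a joint passes its speed limit or range.

## Working session

There is one attempt and no reset: what is moved stays moved. The work goes in short steps, Python scripts to look and compute and a shell command to move; the robot and the scene stay as the last step left them, time stands still between calls to the robot, and variables do not carry over. Pictures are saved under pics/ and viewed, at most 10 in all, crops included, and the job is handed in when it is done.

```bash
mkdir -p pics
cat > h.py <<'E'
import numpy as np,cv2
from bench import sense,snapshot,trace,place_of
def save(p,n): cv2.imwrite('pics/'+n+'.png',p['image'][:,:,::-1])
def ray(p,uv):
    K=np.array(p['intrinsics']);R=np.array(p['R']);t=np.array(p['t'])
    c=-R.T@t; d=R.T@np.linalg.inv(K)@np.array([uv[0],uv[1],1.]); return c,d
def onz(p,uv,z):
    c,d=ray(p,uv); return c+d*(z-c[2])/d[2]
def proj(p,X):
    q=np.array(p['intrinsics'])@(np.array(p['R'])@np.array(X)+np.array(p['t'])); return q[:2]/q[2]
def rect(p,name,z):
    r=trace(p,name)
    if not r: return None
    m=r[0]['pixels'].astype(np.uint8)
    cs,_=cv2.findContours(m,cv2.RETR_EXTERNAL,cv2.CHAIN_APPROX_NONE); c=max(cs,key=cv2.contourArea)[:,0,:]
    w=np.array([onz(p,u,z)[:2] for u in c],np.float32)
    return r[0]['conf'],cv2.minAreaRect(w),w
E
python3 - <<'E'
from h import *
s=sense();print(s['time'],s['tool_pos'],s['tcp_rot'],s['finger_gap'])
for n in ['scene','top']:
    p=snapshot(n);save(p,n)
    print(n,np.round(-np.array(p['R']).T@np.array(p['t'])))
    for q in ['organizer','seat','tier','tier_lid','fob','cup','dish','hookplate']:
        print(q,[(np.round(r['location']),round(r['conf'],2)) for r in place_of(p,q)[:2]])
    for q,z in [('organizer',110),('tier',110),('fob',13)]:
        r=rect(p,q,z); print(q,r and r[:2])
a=cv2.imread('pics/scene.png');b=cv2.imread('pics/top.png')
E
```

```text
0.0 [241.48619197 548.66725552 247.21604647] [-1.79891119e+02 -1.00803028e-02  1.56238552e+02] 85.3855658313719
scene [1215. -133.  819.]
organizer [(array([ 576., -208.,    2.]), 0.71), (array([549., 258.,  55.]), 0.18)]
seat [(array([ 573., -213.,   40.]), 0.75)]
tier [(array([547., 207.,  56.]), 0.82), (array([550., 260.,  55.]), 0.19)]
tier_lid [(array([551., 260.,  56.]), 0.73)]
fob [(array([500., -24.,   2.]), 0.51)]
cup [(array([ 771., -108.,   -1.]), 0.6)]
dish [(array([743.,  53.,  -3.]), 0.97)]
hookplate [(array([769., 217.,  -2.]), 0.62)]
organizer (0.9, ((622.9907836914062, -201.80079650878906), (127.01118469238281, 131.2560577392578), 12.654701232910156))
tier None
fob (0.63, ((504.86944580078125, -22.606056213378906), (30.860931396484375, 62.724143981933594), 83.73690032958984))
top [450.  48. 975.]
organizer [(array([ 581., -214.,    2.]), 0.79)]
seat [(array([ 574., -215.,   39.]), 0.92)]
tier [(array([552., 259.,  57.]), 0.35)]
tier_lid [(array([551., 259.,  59.]), 0.9)]
fob [(array([502., -24.,  -3.]), 0.58), (array([554., 211.,  55.]), 0.42)]
cup [(array([ 772., -110.,   -4.]), 0.88)]
dish [(array([743.,  53.,   4.]), 0.68)]
hookplate [(array([768., 219.,   0.]), 0.73)]
organizer (0.98, ((567.407958984375, -200.8943328857422), (62.421688079833984, 153.92779541015625), 13.544281959533691))
tier (0.95, ((546.4805908203125, 225.54345703125), (67.53186798095703, 68.54792785644531), 86.93465423583984))
fob (0.72, ((500.8629455566406, -21.436107635498047), (28.855880737304688, 54.6906623840332), 80.92356872558594))
```

View pics/scene.png

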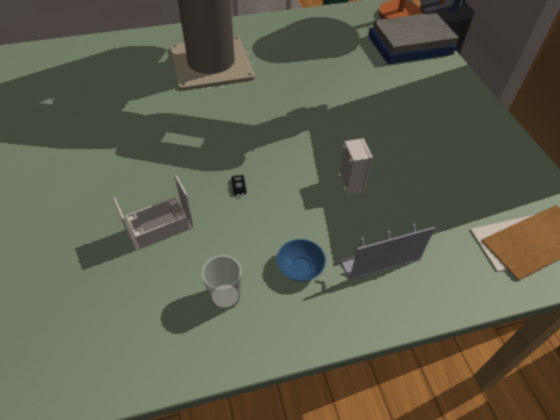

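View pics/top.png

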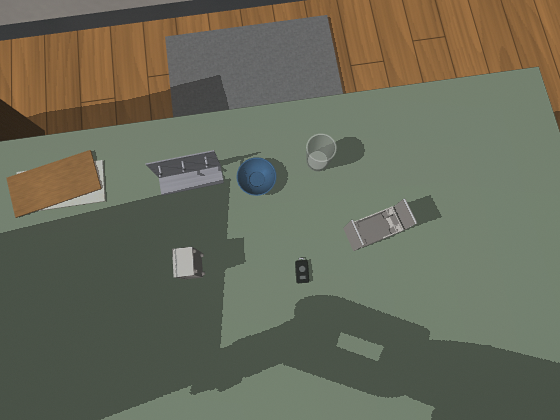

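The top view shows the tier standing at about (187,262), lid facing left (+y). The fob is at (302,271) and the organizer around (380,226), turned about 15–20°. The cup and dish are further out. I'll go above the tier with the fingers closing along world x.

```bash
python3 -m handwheel '[[1,-3.42,-1.35,0,0,0,0],[1,-3.42,-1.35,0,0,0,0],[1,-3.42,-1.35,0,0,0,0],[1,-3.42,-1.35,0,0,0,0],[1,-3.42,-1.35,0,0,0,0],[1,-3.42,-1.35,0,0,0,0],[1,-3.42,-1.35,0,0,0,0],[1,-3.42,-1.35,0,0,0,0],[1,-3.42,-1.35,0,0,0,0],[1,-3.42,-1.35,0,0,0,0],[1,-3.42,-1.35,0,0,0,0],[1,-3.42,-1.35,0,0,0,0]]'
python3 -m handwheel '[[1,0,0,0,0,0,0.1156],[1,0,0,0,0,0,0.1156],[1,0,0,0,0,0,0.1156],[1,0,0,0,0,0,0.1156],[1,0,0,0,0,0,0.1156],[1,0,0,0,0,0,0.1156],[1,0,0,0,0,0,0.1156],[1,0,0,0,0,0,0.1156],[1,0,0,0,0,0,0.1156],[1,0,0,0,0,0,0.1156],[1,0,0,0,0,0,0]]'
python3 - <<'E'
from h import *
p=snapshot('wrist');save(p,'w1');print(np.round(-np.array(p['R']).T@np.array(p['t'])))
for q in ['tier','tier_lid']: print(q,[(np.round(r['location']),round(r['conf'],2)) for r in place_of(p,q)[:2]])
print(rect(p,'tier',110)[:2]); print(sense()['joint_pos'])
E
```

```text
time: 2.2
tool_pos: [553.2, 234.0, 248.4]
tcp_rot: [180.0, 0.0, 156.2]
ft_force: [-0.2, 0.2, 0.4]
finger_gap: 85.4
grip_force: 0.0
time: 3.12
tool_pos: [552.1, 235.5, 248.3]
tcp_rot: [180.0, -0.0, 89.7]
ft_force: [-0.0, 0.1, 0.1]
finger_gap: 85.2
grip_force: 0.0
[553. 313. 373.]
tier [(array([551., 207.,  58.]), 0.63)]
tier_lid [(array([556., 257.,  55.]), 0.61)]
(0.83, ((552.8289184570312, 244.7955322265625), (62.63581466674805, 61.36084747314453), 86.10643005371094))
[1.82056607e+01 7.50391267e+00 8.52338306e+01 2.94682360e-04
 8.72640680e+01 1.80051766e+01]
```

View pics/w1.png

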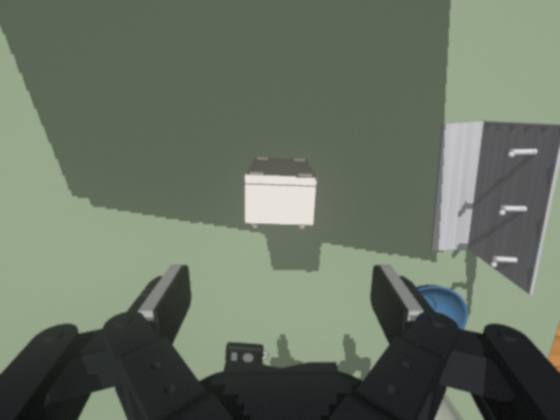

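The view shows the tier's top end face, from about (245,178) to (315,224). The lid is up the image (+y) and the feet are at (255,226) and (303,226). It is nearly axis-aligned.

Run:
```python
from h import *
p=snapshot('wrist')
for uv in [(245,224),(315,224),(246,177),(316,176),(253,227),(303,227)]: print(uv,np.round(onz(p,uv,110),1))
m=trace(p,'tier')[0]['pixels']
bot=[(c,np.where(m[:,c])[0].max()) for c in range(262,298,2)]
w=np.array([onz(p,b,110)[:2] for b in bot]);k=np.polyfit(w[:,0],w[:,1],1);print('slope deg',np.degrees(np.arctan(k[0])))
for e in (0,1):
  ed=[(np.where(m[r])[0][-e],r) for r in range(185,220,2)]
  w=np.array([onz(p,b,110)[:2] for b in ed]);print(np.polyfit(w[:,1],w[:,0],1)[0]*-57.3, w.mean(0))
```

```text
(245, 224) [520.9 216.1 110. ]
(315, 224) [583.8 216.3 110. ]
(246, 177) [523. 259. 110.]
(316, 176) [583.  260.1 110. ]
(253, 227) [528.  213.2 110. ]
(303, 227) [573.1 213.4 110. ]Traceback (most recent call last):
  File "<stdin>", line 4, in <module>
IndexError: list index out of range
```

```bash
python3 -m handwheel '[[1,3.2,0,0,0,0,0],[1,3.2,0,0,0,0,0],[1,3.2,0,0,0,0,0],[1,0,0,0,0,-0.1122,0],[1,0,0,0,0,-0.1122,0],[1,0,0,0,0,-0.1122,0],[1,0,0,0,0,-0.1122,0],[1,0,0,0,0,-0.1122,0],[1,0,0,0,0,-0.1122,0],[1,0,0,0,0,-0.1122,0],[1,0,0,0,0,0,0]]'
python3 -c "
from h import *
s=sense();print(s['tool_pos'],s['joint_pos'])"
```

```text
time: 4.33
tool_pos: [549.6, 332.7, 240.7]
tcp_rot: [-179.1, 45.7, 90.9]
ft_force: [-0.4, -0.0, -3.4]
finger_gap: 85.4
grip_force: 0.0
[549.57534863 332.6725919  240.70063207] [ 42.89174729  43.18300253  51.20980295 -35.43608976 115.82068478
  35.32739538]
```

```bash
cat >> h.py <<'E'
from scipy.spatial.transform import Rotation as Ro
def go(P,rpy=None,s=None):
    "tool-frame shift (cm) and rotvec (rad) from the present pose to P, rpy"
    s=s or sense(); R=Ro.from_euler('xyz',s['tcp_rot'],degrees=True)
    d=R.inv().apply(np.array(P)-s['tool_pos'])/10
    rv=(R.inv()*Ro.from_euler('xyz',rpy,degrees=True)).as_rotvec() if rpy is not None else np.zeros(3)
    print('at',np.round(s['tool_pos'],1),np.round(s['tcp_rot'],1),'shift cm',np.round(d,2),'rot',np.round(rv,3))
E
python3 -m handwheel '[[1,0,0,0,0,0,0],[1,0,0,0,0,0,0]]'
python3 -c "
from h import *
go([552.3,331,167],[180,45,90]); go([552.3,239,75],[180,45,90])"
```

```text
time: 4.5
tool_pos: [552.5, 331.5, 248.7]
tcp_rot: [180.0, 44.8, 90.0]
ft_force: [-0.2, -0.4, 0.7]
finger_gap: 85.1
grip_force: 0.0
at [552.5 331.5 248.7] [180.   44.8  90. ] shift cm [ 5.72 -0.02  5.83] rot [ 0.    -0.004 -0.   ]
at [552.5 331.5 248.7] [180.   44.8  90. ] shift cm [ 5.67 -0.03 18.84] rot [ 0.    -0.004 -0.   ]
```

```bash
python3 -m handwheel '[[1,2.85,0,0,0,0,0],[1,2.85,0,0,0,0,0],[1,0,0,3.1,0,0,0],[1,0,0,3.1,0,0,0],[1,0,0,3.1,0,0,0],[1,0,0,3.1,0,0,0],[1,0,0,2.2,0,0,0],[1,0,0,2.2,0,0,0],[1,0,0,2.0,0,0,0],[1,0,0,0,0,0,0],[1,0,0,0,0,0,0]]'
python3 -m handwheel '[[-1,0,0,0,0,0,0],[-1,0,0,0,0,0,0],[-1,0,0,0,0,0,0],[-1,0,0,0,0,0,0],[-1,0,0,0,0,0,0],[-1,0,0,0,0,0,0],[-1,0,0,0,0,0,0]]' 40
```

```text
time: 5.42
tool_pos: [552.9, 238.0, 77.3]
tcp_rot: [179.8, 44.8, 89.7]
ft_force: [0.6, 0.5, 0.2]
finger_gap: 85.5
grip_force: 0.0
time: 6.0
tool_pos: [553.1, 240.6, 77.8]
tcp_rot: [179.7, 44.9, 89.8]
ft_force: [-2.3, 0.4, 6.8]
finger_gap: 61.9
grip_force: 42.9
```

```bash
python3 -m handwheel '[[-1,-1.06,0,-1.06,0,0,0],[-1,-1.06,0,-1.06,0,0,0],[-1,-1.06,0,-1.06,0,0,0],[-1,-1.06,0,-1.06,0,0,0],[-1,0,0,0,0,0.1,0],[-1,0,0,0,0,0.1,0],[-1,0,0,0,0,0.1,0],[-1,0,0,0,0,0.1,0],[-1,0,0,0,0,0.1,0],[-1,0,0,0,0,0.1,0],[-1,0,0,0,0,0.1,0],[-1,0,0,0,0,0.1,0]]'
python3 -m handwheel '[[-1,0,0,0,0,0.1,0],[-1,0,0,0,0,0.1,0],[-1,0,0,0,0,0.1,0],[-1,0,0,0,0,0.1,0],[-1,0,0,0,0,0.1,0],[-1,0,0,0,0,0.1,0],[-1,0,0,0,0,0.1,0],[-1,0,0,0,0,0.07,0],[-1,0,0,0,0,0,0],[-1,0,0,0,0,0,0]]'
python3 - <<'E'
from h import *
p=snapshot('scene');save(p,'s2');print(sense()['joint_pos'])
go([553,240,34],[180,-45,90])
a=cv2.imread('pics/s2.png')[80:240,260:460];cv2.imwrite('pics/s2c.png',cv2.resize(a,None,fx=3,fy=3))
E
```

```text
time: 7.0
tool_pos: [553.2, 239.1, 138.1]
tcp_rot: [179.7, -1.1, 90.1]
ft_force: [-0.3, -1.2, -3.2]
finger_gap: 61.9
grip_force: 43.6
time: 7.83
tool_pos: [552.2, 237.7, 135.1]
tcp_rot: [-180.0, -44.8, 89.9]
ft_force: [0.1, -0.2, -1.9]
finger_gap: 62.0
grip_force: 43.6
[ -6.00463624  12.27366858 103.51044416  46.25209564  75.9401819
 -22.68699722]
at [552.5 238.4 135.8] [179.9 -44.8  90.1] shift cm [-7.06  0.03  7.33] rot [0.001 0.004 0.001]
```

View pics/s2c.png

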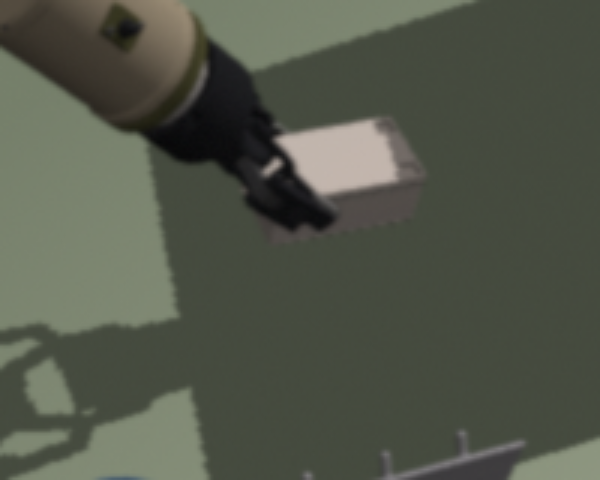

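The tier is held level with the lid up. Next I lower it to just above contact.

```bash
python3 -m handwheel '[[-1,-1.6,0,1.6,0,0,0],[-1,-1.6,0,1.6,0,0,0],[-1,-1.6,0,1.6,0,0,0],[-1,-1.0,0,1.0,0,0,0],[-1,-0.8,0,0.8,0,0,0],[-1,0,0,0,0,0,0],[-1,0,0,0,0,0,0]]'
python3 -m handwheel '[[-1,-0.14,0,0.14,0,0,0],[-1,-0.14,0,0.14,0,0,0],[-1,0,0,0,0,0,0]]'
python3 -m handwheel '[[-1,-0.14,0,0.14,0,0,0],[-1,0,0,0,0,0,0]]'
python3 -m handwheel '[[-1,-0.14,0,0.14,0,0,0],[-1,0,0,0,0,0,0]]'
```

```text
time: 8.47
tool_pos: [552.3, 239.4, 42.4]
tcp_rot: [180.0, -44.9, 90.1]
ft_force: [-0.0, 0.8, -1.5]
finger_gap: 61.6
grip_force: 43.6
time: 8.72
tool_pos: [552.7, 238.7, 38.4]
tcp_rot: [179.9, -44.9, 90.1]
ft_force: [-0.3, 0.2, -1.9]
finger_gap: 61.9
grip_force: 43.6
time: 8.88
tool_pos: [552.2, 238.7, 35.8]
tcp_rot: [180.0, -44.9, 90.0]
ft_force: [-0.9, 0.1, -1.9]
finger_gap: 62.0
grip_force: 43.6
time: 9.05
tool_pos: [551.9, 238.7, 33.5]
tcp_rot: [-180.0, -44.9, 90.0]
ft_force: [-0.2, -0.6, -1.2]
finger_gap: 61.9
grip_force: 43.6
```

```bash
for i in 1; do python3 -m handwheel '[[-1,-0.1,0,0.1,0,0,0],[-1,0,0,0,0,0,0]]'; done
python3 -m handwheel '[[-1,-0.1,0,0.1,0,0,0],[-1,0,0,0,0,0,0]]'
python3 -m handwheel '[[-1,-0.1,0,0.1,0,0,0],[-1,0,0,0,0,0,0]]'
```

```text
time: 9.22
tool_pos: [552.2, 238.8, 32.9]
tcp_rot: [180.0, -45.0, 90.0]
ft_force: [-2.0, -1.0, 3.4]
finger_gap: 62.1
grip_force: 43.5
time: 9.38
tool_pos: [552.8, 238.9, 32.5]
tcp_rot: [179.9, -45.1, 90.1]
ft_force: [-4.0, -2.8, 11.2]
finger_gap: 61.2
grip_force: 41.1
time: 9.55
tool_pos: [553.4, 239.2, 31.8]
tcp_rot: [179.8, -45.1, 90.2]
ft_force: [-4.2, -2.4, 13.2]
finger_gap: 61.4
grip_force: 40.0
```

```bash
python3 -m handwheel '[[1,0,0,0,0,0,0],[1,0,0,0,0,0,0],[1,0,0,0,0,0,0],[1,0,0,0,0,0,0],[1,0,0,0,0,0,0],[1,0,0,0,0,0,0]]'
python3 -m handwheel '[[1,0,0,-2,0,0,0],[1,0,0,-3,0,0,0],[1,0,0,-3.5,0,0,0],[1,0,0,-3.5,0,0,0],[1,0,0,-3,0,0,0],[1,0,0,0,0,0,0]]'
python3 -m handwheel '[[1,0,0,0,0,-0.1122,0],[1,0,0,0,0,-0.1122,0],[1,0,0,0,0,-0.1122,0],[1,0,0,0,0,-0.1122,0],[1,0,0,0,0,-0.1122,0],[1,0,0,0,0,-0.1122,0],[1,0,0,0,0,-0.1122,0],[1,0,0,0,0,0,0]]'
python3 - <<'E'
from h import *
p=snapshot('top')
for q in ['tier','tier_lid']: print(q,[(np.round(r['location']),round(r['conf'],2)) for r in place_of(p,q)[:2]])
go([502,-100,200],[180,0,171])
p=snapshot('wrist');save(p,'w2')
for q in ['tier','tier_lid','fob','organizer']: print(q,[(np.round(r['location']),round(r['conf'],2)) for r in place_of(p,q)[:2]])
E
```

```text
time: 10.05
tool_pos: [551.9, 238.8, 29.3]
tcp_rot: [-180.0, -45.0, 90.0]
ft_force: [0.3, -0.0, -0.5]
finger_gap: 85.1
grip_force: 0.0
time: 10.55
tool_pos: [555.5, 129.0, 140.6]
tcp_rot: [179.4, -44.8, 90.3]
ft_force: [0.8, -0.3, 0.4]
finger_gap: 85.3
grip_force: 0.0
time: 11.22
tool_pos: [551.9, 136.0, 136.1]
tcp_rot: [179.9, 0.3, 90.3]
ft_force: [0.0, -0.2, 0.9]
finger_gap: 85.7
grip_force: 0.0
tier [(array([554., 260.,   4.]), 0.61), (array([ 774., -109.,   -1.]), 0.41)]
tier_lid [(array([555., 262.,  52.]), 0.72)]
at [551.4 133.6 134.8] [-1.799e+02 -1.000e-01  9.010e+01] shift cm [-23.33  -4.99  -6.56] rot [ 0.    -0.003 -1.412]
tier [(array([553., 260.,   4.]), 0.95)]
tier_lid [(array([496., -18.,  -3.]), 0.63), (array([554., 259.,  52.]), 0.62)]
fob [(array([496., -18.,  -6.]), 0.81)]
organizer []
```

View pics/w2.png

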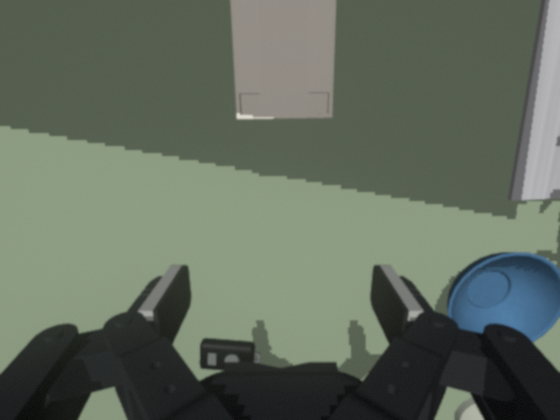

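The tier stands upright and free, lid corners at about (236,118) and (332,118), origin near (553,260). Now the fob, at about (228,355).

```bash
python3 -m handwheel '[[1,-3.15,-1,-1.3,0,0,0],[1,-3.15,-1,-1.3,0,0,0],[1,-3.15,-1,-1.3,0,0,0],[1,-3.15,-1,-1.3,0,0,0],[1,-3.15,-1,-1.3,0,0,0]]'
python3 -m handwheel '[[1,0,0,0,0,0,-0.118],[1,0,0,0,0,0,-0.118],[1,0,0,0,0,0,-0.118],[1,0,0,0,0,0,-0.118],[1,0,0,0,0,0,-0.118],[1,0,0,0,0,0,-0.118],[1,0,0,0,0,0,-0.118],[1,0,0,0,0,0,-0.118],[1,0,0,0,0,0,-0.118],[1,0,0,0,0,0,-0.118],[1,0,0,0,0,0,-0.118],[1,0,0,0,0,0,-0.118]]'
python3 -m handwheel '[[1,0,0,0,0,0,0]]'
python3 - <<'E'
from h import *
p=snapshot('wrist')
r=rect(p,'fob',10);print(r and r[:2])
print([(np.round(r['location']),round(r['conf'],2)) for r in place_of(p,'fob')[:2]])
print(rect(p,'fob',0)[1])
s=sense();print(s['tool_pos'],s['tcp_rot'])
E
```

```text
time: 12.03
tool_pos: [501.2, -26.6, 201.3]
tcp_rot: [180.0, 0.0, 89.9]
ft_force: [0.8, 0.3, 0.2]
finger_gap: 85.8
grip_force: 0.0
time: 13.03
tool_pos: [502.0, -25.4, 200.7]
tcp_rot: [-180.0, 0.0, 171.4]
ft_force: [-1.0, -0.7, 0.3]
finger_gap: 85.5
grip_force: 0.0
time: 13.12
tool_pos: [502.0, -25.3, 200.7]
tcp_rot: [-180.0, 0.0, 171.4]
ft_force: [-0.4, -0.2, -0.0]
finger_gap: 85.5
grip_force: 0.0
None
[(array([496., -16.,  -2.]), 0.57)]Traceback (most recent call last):
  File "<stdin>", line 5, in <module>
TypeError: 'NoneType' object is not subscriptable
```

Run:
```python
from h import *
p=snapshot('wrist');save(p,'w3')
r=rect(p,'fob',10);print(r and r[:2]); print(proj(p,[500,-22,6]))
```

```text
(0.96, ((498.8102722167969, -21.334638595581055), (29.794235229492188, 55.67128372192383), 83.90056610107422))
[281.85833971 184.65583971]
```

View pics/w3.png

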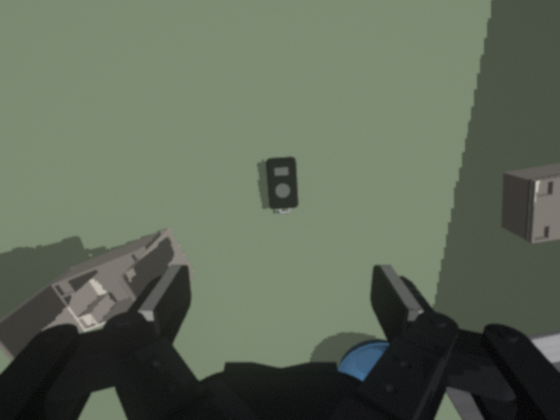

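```bash
python3 -m handwheel '[[1,0.35,0.3,3,0,0,-0.045],[1,0,0,3.5,0,0,0],[1,0,0,3.5,0,0,0],[1,0,0,3.0,0,0,0],[1,0,0,2.5,0,0,0],[1,0,0,1.5,0,0,0],[1,0,0,1.05,0,0,0],[1,0,0,0,0,0,0]]'
python3 -m handwheel '[[-1,0,0,0,0,0,0],[-1,0,0,0,0,0,0],[-1,0,0,0,0,0,0],[-1,0,0,0,0,0,0],[-1,0,0,0,0,0,0],[-1,0,0,0,0,0,0],[-1,0,0,0,0,0,0],[-1,0,0,0,0,0,0]]' 30
```

```text
time: 14.08
tool_pos: [497.2, -21.0, 17.9]
tcp_rot: [-180.0, -0.2, 173.7]
ft_force: [-0.6, -1.2, -0.3]
finger_gap: 85.3
grip_force: 0.0
time: 14.75
tool_pos: [500.2, -21.5, 21.7]
tcp_rot: [-180.0, 0.1, 173.7]
ft_force: [-0.8, -0.0, 7.1]
finger_gap: 29.8
grip_force: 29.9
```

```bash
python3 -m handwheel '[[-1,0,0,-3,0,0,0],[-1,0,0,-4,0,0,0],[-1,0,0,-4,0,0,0],[-1,0,0,-4,0,0,0],[-1,0,0,-4,0,0,0],[-1,-1.58,-3.05,0,0,0,0],[-1,-1.58,-3.05,0,0,0,0],[-1,-1.58,-3.05,0,0,0,0],[-1,-1.58,-3.05,0,0,0,0],[-1,-1.58,-3.05,0,0,0,0],[-1,-1.58,-3.05,0,0,0,0]]'
python3 -m handwheel '[[-1,0,0,0,0,0,0.12],[-1,0,0,0,0,0,0.12],[-1,0,0,0,0,0,0.12],[-1,0,0,0,0,0,0.12],[-1,0,0,0,0,0,0.12],[-1,0,0,0,0,0,0.12],[-1,0,0,0,0,0,0.12],[-1,0,0,0,0,0,0.12],[-1,0,0,0,0,0,0.12],[-1,0,0,0,0,0,0.12],[-1,0,0,0,0,0,0]]'
python3 - <<'E'
from h import *
p=snapshot('wrist');save(p,'w4')
for q in ['organizer','seat']: print(q,[(np.round(r['location'],1),round(r['conf'],2)) for r in place_of(p,q)[:2]])
p=snapshot('top')
for q in ['organizer','seat']: print(q,[(np.round(r['location'],1),round(r['conf'],2)) for r in place_of(p,q)[:2]])
E
```

```text
time: 15.67
tool_pos: [573.7, -215.1, 210.8]
tcp_rot: [-179.9, 0.0, 173.7]
ft_force: [1.3, 0.6, 0.5]
finger_gap: 30.0
grip_force: 30.3
time: 16.58
tool_pos: [573.2, -213.4, 210.7]
tcp_rot: [-180.0, 0.1, 104.6]
ft_force: [0.3, -0.7, 0.4]
finger_gap: 29.9
grip_force: 30.3
organizer [(array([ 5.707e+02, -2.096e+02,  5.000e-01]), 0.89)]
seat [(array([ 576. , -209.6,   41.6]), 0.56)]
organizer [(array([ 5.792e+02, -2.133e+02,  4.000e-01]), 0.68)]
seat [(array([ 572.2, -210.8,   41. ]), 0.78)]
```

View pics/w4.png

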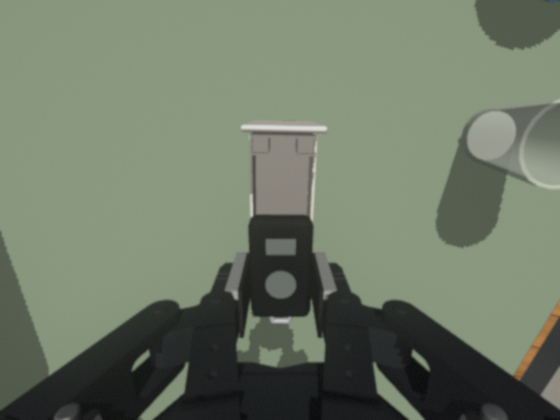

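The +y cheek shows at (242–327, 128) and two corner recesses at (261,145) and (305,145). The held fob is in front of the rest. I'll compute the frame from these features.

Run:
```python
from h import *
p=snapshot('wrist')
img=p['image']
a=onz(p,(241.5,127),110);b=onz(p,(326.5,129),110);print('cheek',a,b,np.degrees(np.arctan2(b[1]-a[1],b[0]-a[0])),np.hypot(*(b-a)[:2]))
r1=onz(p,(260.5,145),43);r2=onz(p,(305,145),43);print('rec',r1,r2,np.degrees(np.arctan2(r2[1]-r1[1],r2[0]-r1[0])),np.hypot(*(r2-r1)[:2]))
cv2.imwrite('pics/w4c.png',cv2.resize(img[110:230,220:350,::-1],None,fx=5,fy=5,interpolation=cv2.INTER_CUBIC)[:600])
```

```text
cheek [ 530.26423393 -155.97533312  110.        ] [ 588.11503015 -141.77621339  110.        ] 13.790286655876116 59.56785731719364
rec [ 543.90795396 -172.29827679   43.        ] [ 583.60550836 -161.59172892   43.        ] 15.093711121157474 41.116006527909605
```

View pics/w4c.png

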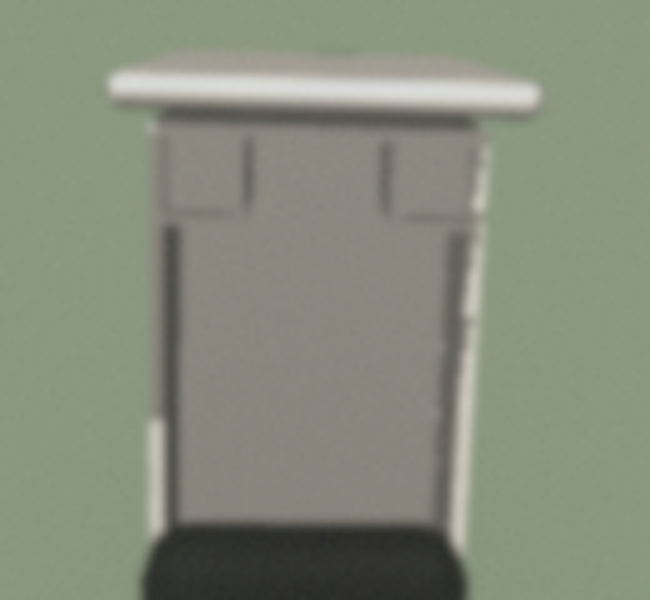

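Run:
```python
from h import *
from scipy.optimize import least_squares
p=snapshot('wrist')
O=[(-31,64,110),(31,64,110),(-15.5,39.5,45),(15.5,39.5,45),(-31,55,45),(31,55,45)]
U=np.array([(110,85),(540,95),(248,213),(388,215),(152,122),(487,125)])/5+[220,110]
def X(q): return Ro.from_euler('z',q[2]).apply(O)+[q[0],q[1],0]
f=lambda q:(np.array([proj(p,x) for x in X(q)])-U).ravel()
s=least_squares(f,[574,-213,.24],x_scale=[1,1,.01]);print(s.x[:2],np.degrees(s.x[2]));print(np.round(s.fun.reshape(-1,2),1))
go([s.x[0],s.x[1],70],[180,0,90+np.degrees(s.x[2])])
```

```text
[ 575.71170077 -211.06529057] 14.134595546487814
[[-1.1  0.8]
 [ 1.4  0.3]
 [-2.9 -0.8]
 [ 2.7 -0.7]
 [-0.7 -0.1]
 [ 0.5  0.4]]
at [ 573.3 -213.4  210.4] [-180.    0.  105.] shift cm [ 0.18  0.3  14.04] rot [-0.     0.001  0.016]
```

```bash
python3 -m handwheel '[[-1,0.18,0.3,2,0,0,0.016],[-1,0,0,3,0,0,0],[-1,0,0,3,0,0,0],[-1,0,0,2.6,0,0,0],[-1,0,0,1.8,0,0,0],[-1,0,0,1.2,0,0,0],[-1,0,0,0,0,0,0],[-1,0,0,0,0,0,0]]'
python3 -m handwheel '[[0.2,0,0,0,0,0,0],[0.2,0,0,0,0,0,0],[0.2,0,0,0,0,0,0],[0.2,0,0,0,0,0,0],[0.2,0,0,-1,0,0,0],[1,0,0,-2,0,0,0],[1,0,0,-4,0,0,0],[1,0,0,-4,0,0,0],[1,0,0,-2.5,0,0,0],[1,0,0,0,0,0,0]]'
python3 - <<'E'
from h import *
p=snapshot('wrist');save(p,'w5')
print([(np.round(r['location'],1),round(r['conf'],2)) for r in place_of(p,'fob')[:2]])
print([(np.round(r['location'],1),round(r['conf'],2)) for r in place_of(p,'seat')[:2]])
cv2.imwrite('pics/w5c.png',cv2.resize(p['image'][100:340,160:400,::-1],None,fx=2.5,fy=2.5,interpolation=cv2.INTER_CUBIC))
go([553,260,220],[180,0,90])
E
```

```text
time: 17.65
tool_pos: [575.6, -211.0, 74.4]
tcp_rot: [-180.0, 0.0, 104.1]
ft_force: [0.2, 0.0, 0.0]
finger_gap: 29.8
grip_force: 30.2
time: 18.48
tool_pos: [579.3, -212.5, 219.2]
tcp_rot: [179.4, 0.5, 104.0]
ft_force: [-0.3, -0.2, 0.5]
finger_gap: 85.7
grip_force: 0.0
[(array([ 577.3, -207. ,    1.6]), 0.55)]
[(array([ 574.5, -210.5,   40. ]), 0.61)]
at [ 575.8 -211.   210.2] [1.80e+02 1.00e-01 1.04e+02] shift cm [46.24  9.21 -1.04] rot [0.001 0.001 0.245]
```

View pics/w5c.png

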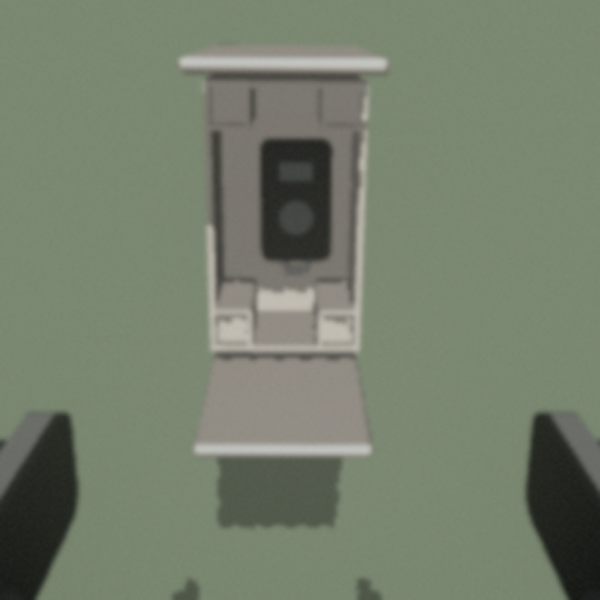

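The fob lies flat inside the bottom tier, centred at about crop (296,200). I'll refit the organizer pose from this full view, then go to the tier.

```bash
python3 - <<'E'
from h import *
from scipy.optimize import least_squares
p=snapshot('wrist')
O=[(-31,64,110),(31,64,110),(-31,-64,110),(31,-64,110),(-31,-55,45),(31,-55,45),(-15.5,-39.5,45),(15.5,-39.5,45),(-15.5,39.5,45),(15.5,39.5,45)]
U=np.array([(181,63),(387,63),(195,449),(371,449),(212,350),(360,350),(251,311),(320,311),(252,124),(321,123)])/2.5+[160,100]
f=lambda q:(np.array([proj(p,x) for x in Ro.from_euler('z',q[2]).apply(O)+[q[0],q[1],0]])-U).ravel()
s=least_squares(f,[574,-213,.24],x_scale=[1,1,.01],loss='soft_l1');print(s.x[:2],np.degrees(s.x[2]));print(np.round(f(s.x).reshape(-1,2),1))
E
python3 -m handwheel '[[1,3.85,0.77,-0.08,0,0,0],[1,3.85,0.77,-0.08,0,0,0],[1,3.85,0.77,-0.08,0,0,0],[1,3.85,0.77,-0.08,0,0,0],[1,3.85,0.77,-0.08,0,0,0],[1,3.85,0.77,-0.08,0,0,0],[1,3.85,0.77,-0.08,0,0,0],[1,3.85,0.77,-0.08,0,0,0],[1,3.85,0.77,-0.08,0,0,0],[1,3.85,0.77,-0.08,0,0,0],[1,3.85,0.77,-0.08,0,0,0],[1,3.85,0.77,-0.08,0,0,0]]'
python3 -m handwheel '[[1,0,0,0,0,0,0.12],[1,0,0,0,0,0,0.125],[1,0,0,0,0,0,0],[1,0,0,0,0,0,0]]'
python3 - <<'E'
from h import *
p=snapshot('wrist');save(p,'w6')
for q in ['tier','tier_lid']: print(q,[(np.round(r['location'],1),round(r['conf'],2)) for r in place_of(p,q)[:2]])
cv2.imwrite('pics/w6c.png',cv2.resize(p['image'][60:300,160:400,::-1],None,fx=2.5,fy=2.5,interpolation=cv2.INTER_CUBIC))
E
```

```text
[ 569.72136507 -205.63610528] 13.460751616237433
[[-3.4 -4.7]
 [ 3.4 -3.7]
 [-2.9  3.4]
 [ 2.4  4. ]
 [-1.2  1.1]
 [ 1.1  1.7]
 [-1.6  2.5]
 [ 2.   2.7]
 [-2.9 -3.3]
 [ 3.3 -2.6]]
time: 19.68
tool_pos: [551.8, 261.3, 216.6]
tcp_rot: [-179.8, 0.1, 104.0]
ft_force: [0.6, -0.2, 0.5]
finger_gap: 85.4
grip_force: 0.0
time: 20.02
tool_pos: [552.4, 259.5, 216.9]
tcp_rot: [-179.8, 0.1, 90.2]
ft_force: [0.2, 0.5, -0.2]
finger_gap: 85.3
grip_force: 0.0
tier [(array([554.2, 262. ,   2.8]), 0.57)]
tier_lid []
```

View pics/w6c.png

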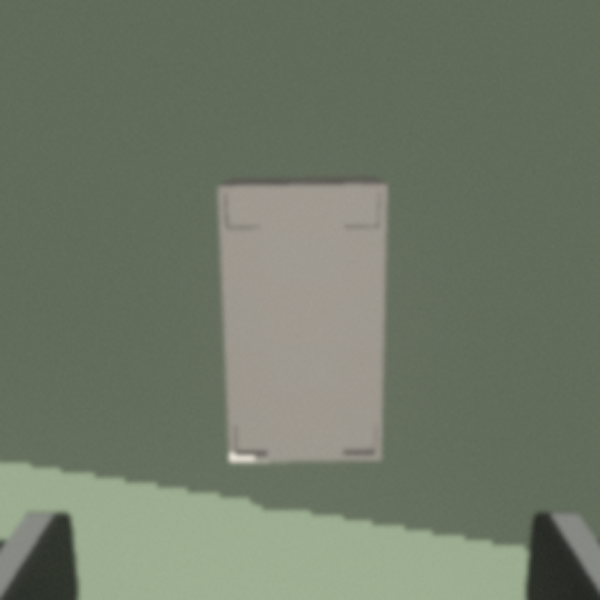

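The tier lid's corners are at crop (219,185), (387,184), (381,460) and (229,462), almost square to the tool. The previous organizer fit mixed a picture with a later camera pose, so I'll redo it using the hand-eye transform and fit the tier too.

Run:
```python
from h import *
from scipy.optimize import least_squares
p=snapshot('wrist');s=sense()
def T(R,t): M=np.eye(4);M[:3,:3]=R;M[:3,3]=t;return M
W=T(Ro.from_euler('xyz',s['tcp_rot'],degrees=True).as_matrix(),s['tool_pos'])
CE=T(np.array(p['R']),p['t'])@W   # cam from tool
M=CE@np.linalg.inv(T(Ro.from_euler('xyz',[179.4,.5,104.0],degrees=True).as_matrix(),[579.3,-212.5,219.2]))
q5=dict(intrinsics=p['intrinsics'],R=M[:3,:3],t=M[:3,3])
def fit(p,O,U,x0):
    f=lambda q:(np.array([proj(p,x) for x in Ro.from_euler('z',q[2]).apply(O)+[q[0],q[1],0]])-U).ravel()
    r=least_squares(f,x0,x_scale=[1,1,.01]);print(r.x[:2],np.degrees(r.x[2]));print(np.round(r.fun.reshape(-1,2),1).tolist());return r.x
O=[(-31,64,110),(31,64,110),(-31,-64,110),(31,-64,110),(-31,-55,45),(31,-55,45),(-15.5,-39.5,45),(15.5,-39.5,45),(-15.5,39.5,45),(15.5,39.5,45)]
U=np.array([(181,63),(387,63),(195,449),(371,449),(212,350),(360,350),(251,311),(320,311),(252,124),(321,123)])/2.5+[160,100]
fit(q5,O,U,[574,-213,.24])
x=fit(p,[(-31,55,50),(31,55,50),(31,-55,50),(-31,-55,50)],np.array([(219,185),(387,184),(381,460),(229,462)])/2.5+[160,60],[553,260,0])
go([x[0],x[1],36],[180,0,90+np.degrees(x[2])])
```

```text
[ 574.77610061 -210.3491419 ] 13.64312281064637
[[-1.6, -0.9], [1.8, -0.2], [-1.0, 1.0], [1.7, 1.0], [-0.5, -0.1], [0.0, 0.1], [-1.3, 1.6], [1.4, 1.7], [-2.9, -1.7], [2.3, -1.1]]
[554.65084006 261.45652973] 0.6380575219956454
[[-0.3, 0.2], [0.2, -0.0], [-0.1, 0.1], [0.1, -0.2]]
at [553.3 259.  218.3] [-1.80e+02  1.00e-01  9.01e+01] shift cm [ 0.26  0.15 18.23] rot [-0.001  0.001 -0.01 ]
```

```bash
python3 -m handwheel '[[1,0.26,0.15,2.5,0,0,-0.01],[1,0,0,3.5,0,0,0],[1,0,0,3.5,0,0,0],[1,0,0,3.2,0,0,0],[1,0,0,2.5,0,0,0],[1,0,0,2,0,0,0],[1,0,0,1,0,0,0],[1,0,0,0,0,0,0],[1,0,0,0,0,0,0]]'
python3 -m handwheel '[[-1,0,0,0,0,0,0],[-1,0,0,0,0,0,0],[-1,0,0,0,0,0,0],[-1,0,0,0,0,0,0],[-1,0,0,0,0,0,0],[-1,0,0,0,0,0,0],[-1,0,0,0,0,0,0]]' 40
python3 -m handwheel '[[-1,0,0,-2,0,0,0],[-1,0,0,-3.5,0,0,0],[-1,0,0,-4,0,0,0],[-1,0,0,-4,0,0,0],[-1,0,0,-3.5,0,0,0],[-1,0,0,-2,0,0,0],[-1,0,0,0,0,0,0],[-1,0,0,0,0,0,0]]'
python3 - <<'E'
from h import *
go([575,-210.6,220],[180,0,90+13.8])
p=snapshot('wrist');save(p,'w7')
E
```

```text
time: 20.97
tool_pos: [555.0, 261.9, 37.0]
tcp_rot: [-180.0, 0.0, 90.6]
ft_force: [0.5, 0.7, 0.4]
finger_gap: 85.1
grip_force: 0.0
time: 21.55
tool_pos: [556.3, 262.7, 39.2]
tcp_rot: [179.8, -0.0, 90.6]
ft_force: [-1.4, -1.0, 6.8]
finger_gap: 61.4
grip_force: 44.0
time: 22.22
tool_pos: [555.8, 262.7, 229.0]
tcp_rot: [179.8, -0.0, 90.6]
ft_force: [-0.3, 0.2, -2.9]
finger_gap: 61.4
grip_force: 45.0
at [555.8 262.7 229. ] [179.8  -0.   90.6] shift cm [-47.35   1.43   0.87] rot [ 0.004 -0.    -0.231]
```

Run:
```python
from h import *
p=snapshot('wrist');s=sense();z=s['tool_pos'][2]+10.8;print(s['tool_pos'],s['tcp_rot'])
R=Ro.from_euler('xyz',s['tcp_rot'],degrees=True)
W=lambda x,y:[s['tool_pos'][0]+x,s['tool_pos'][1]+y,z]
for c in [(-31,55),(31,55),(31,-55),(-31,-55)]: print('pred',c,np.round(proj(p,W(*c))))
r=trace(p,'tier')
if r:
    m=r[0]['pixels'];print(r[0]['conf'],m.sum())
    cols=np.where(m.any(0))[0];rows=np.where(m.any(1))[0];print(cols.min(),cols.max(),rows.min(),rows.max())
g=cv2.cvtColor(p['image'],cv2.COLOR_RGB2GRAY).astype(float)
for dx in (-20,-10,0,10,20):
    ys=np.arange(40,72,.25);uv=np.array([proj(p,W(dx,y)) for y in ys],np.float32)
    v=cv2.remap(g.astype(np.float32),uv[None,:,0],uv[None,:,1],1)[0]
    d=np.abs(np.gradient(cv2.GaussianBlur(v[None],(9,1),2)[0]));k=np.argsort(d)[::-1][:1]
    print(dx,'edge y rel TCP',ys[k],'vals',np.round(v[::12]).astype(int))
```

```text
[553.99836064 262.00478599 224.97134746] [-1.79880297e+02  8.98365043e-02  9.05761741e+01]
pred (-31, 55) [196. 174.]
pred (31, 55) [362. 175.]
pred (31, -55) [341. 401.]
pred (-31, -55) [213. 400.]
0.74 30526
198 362 159 372
-20 edge y rel TCP [47.5] vals [168 214 214 139 191 161 156 103  93  91  89]
-10 edge y rel TCP [60.75] vals [216 216 215 214 215 165 157 112  94  92  92]
0 edge y rel TCP [60.75] vals [216 217 216 215 215 167 157 117  96  93  91]
10 edge y rel TCP [61.] vals [216 216 216 215 215 170 158 122  95  93  91]
20 edge y rel TCP [47.5] vals [164 215 215 139 165 173 155 125  95  92  91]
```

```bash
python3 -m handwheel '[[-1,-3.9,0.17,0,0,0,0],[-1,-3.9,0.17,0,0,0,0],[-1,-3.9,0.17,0,0,0,0],[-1,-3.9,0.17,0,0,0,0],[-1,-3.9,0.17,0,0,0,0],[-1,-3.9,0.17,0,0,0,0],[-1,-3.9,0.17,0,0,0,0],[-1,-3.9,0.17,0,0,0,0],[-1,-3.9,0.17,0,0,0,0],[-1,-3.9,0.17,0,0,0,0],[-1,-3.9,0.17,0,0,0,0],[-1,-3.9,0.17,0,0,0,0]]'
python3 -m handwheel '[[-1,0,0,0,0,0,-0.115],[-1,0,0,0,0,0,-0.116],[-1,0,0,0,0,0,0],[-1,0,0,0,0,0,0]]'
python3 -c "
from h import *
go([574.8,-209.9,115],[180,0,103.8])"
```

```text
time: 23.37
tool_pos: [578.6, -207.0, 224.4]
tcp_rot: [-179.8, -0.1, 90.6]
ft_force: [-1.1, 0.3, -1.3]
finger_gap: 61.5
grip_force: 44.9
time: 23.7
tool_pos: [579.0, -205.2, 224.9]
tcp_rot: [-179.8, -0.1, 103.6]
ft_force: [-0.5, -0.6, -1.8]
finger_gap: 61.1
grip_force: 44.9
at [ 579.  -205.2  224.9] [-1.798e+02 -1.000e-01  1.036e+02] shift cm [-0.38 -0.48 10.99] rot [-0.003 -0.001 -0.004]
```

```bash
python3 -m handwheel '[[-1,-0.38,-0.48,2,0,0,-0.004],[-1,0,0,3,0,0,0],[-1,0,0,2.5,0,0,0],[-1,0,0,1.5,0,0,0],[-1,0,0,0,0,0,0],[-1,0,0,0,0,0,0]]'
python3 - <<'E'
from h import *
go([574.8,-209.9,90],[180,0,103.8])
p=snapshot('wrist');s=sense()
# +y cheek top edge vs expected: scan along organizer y at z=110
a=np.radians(13.8);C=np.array([575,-210.6])
g=cv2.cvtColor(p['image'],cv2.COLOR_RGB2GRAY).astype(np.float32)
for dx in (-15,0,15):
    ys=np.arange(50,80,.5);uv=np.array([proj(p,[*(C+dx*np.array([np.cos(a),np.sin(a)])+y*np.array([-np.sin(a),np.cos(a)])),110]) for y in ys],np.float32)
    print(dx,np.round(cv2.remap(g,uv[None,:,0],uv[None,:,1],1)[0][::2]).astype(int))
v=np.arange(-45,46,1.);uv=np.array([proj(p,[*(C+x*np.array([np.cos(a),np.sin(a)])+64*np.array([-np.sin(a),np.cos(a)])),110]) for x in v],np.float32)
print(np.round(cv2.remap(g,uv[None,:,0],uv[None,:,1],1)[0]).astype(int))
E
```

```text
time: 24.2
tool_pos: [575.1, -209.3, 135.5]
tcp_rot: [-179.8, -0.1, 103.9]
ft_force: [0.8, -0.7, -1.4]
finger_gap: 61.0
grip_force: 44.8
at [ 575.1 -209.3  135.5] [-1.798e+02 -1.000e-01  1.039e+02] shift cm [-0.06 -0.03  4.55] rot [-0.003 -0.001  0.002]
-15 [122 121 127 127 127 126 124 114 110 109 109  99 108 151 174 171 141 126
 125 125 124 121 116 115 115 115 115 115 115 114]
0 [124 121 129 128 128 126 118 106 110 111 110 101 113 156 174 170 138 126
 126 126 125 121 116 116 115 115 115 115 115 114]
15 [124 121 128 127 127 127 125 114 110 110 108  97 118 161 175 169 138 126
 126 125 125 121 115 115 116 115 115 115 115 115]
[115 115 115 115 115 115 115 115 115 116 115 114 115 116 125 158 172 174
 173 173 172 173 173 172 173 174 173 173 175 173 174 173 173 173 173 174
 174 174 174 174 175 174 174 174 175 174 174 175 175 174 174 174 174 175
 174 175 175 174 174 175 175 174 175 175 175 175 175 175 175 175 175 175
 175 174 162 121 116 116 116 116 116 116 115 114 114 116 115 114 115 115
 116]
```

The cheek lies where predicted, within about 0.5 mm, so I'll lower and feel for contact.

```bash
python3 -m handwheel '[[-1,-0.06,-0.06,1.5,0,0,0],[-1,0,0,1.5,0,0,0],[-1,0,0,1.2,0,0,0],[-1,0,0,0.5,0,0,0],[-1,0,0,0,0,0,0],[-1,0,0,0,0,0,0]]'
python3 -m handwheel '[[-1,0,0,0.3,0,0,0],[-1,0,0,0.3,0,0,0],[-1,0,0,0,0,0,0]]'
```

```text
time: 24.75
tool_pos: [576.0, -211.2, 90.8]
tcp_rot: [180.0, 0.1, 104.0]
ft_force: [0.5, -0.4, -1.2]
finger_gap: 61.5
grip_force: 44.9
time: 25.0
tool_pos: [575.7, -211.2, 84.0]
tcp_rot: [-180.0, 0.0, 104.0]
ft_force: [0.2, -0.5, -2.2]
finger_gap: 61.5
grip_force: 44.9
```

Run:
```python
from h import *
P=[]
for i in range(6): snapshot('top'); s=sense(); P.append(s['tool_pos'])
print(np.round(P,1)); go([574.8,-209.9,78],[180,0,103.8],dict(tool_pos=np.mean(P,0),tcp_rot=s['tcp_rot']))
```

```text
[[ 575.7 -211.1   84. ]
 [ 575.7 -211.1   84.1]
 [ 575.7 -211.2   84.2]
 [ 575.8 -211.2   84.3]
 [ 575.8 -211.2   84.3]
 [ 575.8 -211.2   84.2]]
at [ 575.7 -211.2   84.2] [1.80e+02 1.00e-01 1.04e+02] shift cm [ 0.15 -0.06  0.62] rot [0.    0.001 0.004]
```

```bash
python3 -m handwheel '[[-1,0.08,-0.04,0.2,0,0,0],[-1,0,0,0.1,0,0,0],[-1,0,0,0,0,0,0]]'
python3 -m handwheel '[[-1,0,0,0.1,0,0,0],[-1,0,0,0.1,0,0,0],[-1,0,0,0,0,0,0]]'
python3 -m handwheel '[[-1,0,0,0.1,0,0,0],[-1,0,0,0,0,0,0]]'
```

```text
time: 25.55
tool_pos: [574.8, -210.3, 80.6]
tcp_rot: [-180.0, 0.0, 104.0]
ft_force: [-0.3, -0.1, -2.1]
finger_gap: 61.0
grip_force: 44.9
time: 25.8
tool_pos: [575.2, -210.5, 79.3]
tcp_rot: [-180.0, 0.1, 104.0]
ft_force: [-0.7, 0.1, 0.3]
finger_gap: 61.3
grip_force: 45.0
time: 25.97
tool_pos: [575.2, -210.6, 79.2]
tcp_rot: [-180.0, 0.1, 104.0]
ft_force: [-5.8, 1.4, 8.4]
finger_gap: 61.3
grip_force: 46.0
```

Contact came at the seated height of 79; on the rim it would have been 84. Releasing.

```bash
python3 -m handwheel '[[1,0,0,0,0,0,0],[1,0,0,0,0,0,0],[1,0,0,0,0,0,0],[1,0,0,0,0,0,0],[1,0,0,0,0,0,0],[1,0,0,-2,0,0,0],[1,0,0,-3,0,0,0],[1,0,0,-4,0,0,0],[1,0,0,-4,0,0,0],[1,0,0,-2,0,0,0],[1,0,0,0,0,0,0],[1,0,0,0,0,0,0]]'
python3 - <<'E'
from h import *
for n in ['wrist','top','scene']:
    p=snapshot(n)
    for q in ['tier','tier_lid','organizer','cup','dish']: print(n,q,[(np.round(r['location'],1),round(r['conf'],2)) for r in place_of(p,q)[:1]])
    if n=='wrist':
        a=np.radians(13.8);C=np.array([575,-210.6]);ex=np.array([np.cos(a),np.sin(a)]);ey=np.array([-ex[1],ex[0]])
        g=cv2.cvtColor(p['image'],cv2.COLOR_RGB2GRAY).astype(np.float32)
        def scan(pts): 
            uv=np.array([proj(p,x) for x in pts],np.float32);return np.round(cv2.remap(g,uv[None,:,0],uv[None,:,1],1)[0]).astype(int)
        for y in (-45,-30,0,30,45): print('x scan',y,'from -37',scan([[*(C+x*ex+y*ey),90] for x in range(-37,-24)]),'from 25',scan([[*(C+x*ex+y*ey),90] for x in range(25,38)]))
        for x in (-25,0,25): print('y scan',x,'from -66',scan([[*(C+x*ex+y*ey),90] for y in range(-66,-48)]),'from 49',scan([[*(C+x*ex+y*ey),90] for y in range(49,67)]))
E
```

```text
time: 26.97
tool_pos: [576.2, -210.8, 230.2]
tcp_rot: [179.8, 0.2, 104.0]
ft_force: [0.3, 0.8, -1.1]
finger_gap: 85.8
grip_force: 0.0
wrist tier [(array([ 574.6, -211.5,   42. ]), 0.97)]
wrist tier_lid [(array([ 582. , -215.9,   85.6]), 0.82)]
wrist organizer []
wrist cup [(array([ 7.658e+02, -1.067e+02,  5.000e-01]), 0.63)]
wrist dish []
x scan -45 from -37 [125 127 126 126 126 128 137 154 166 160 153 166 178] from 25 [179 178 175 164 156 168 170 153 135 127 127 127 127]
x scan -30 from -37 [128 128 128 127 127 130 137 158 175 180 182 182 182] from 25 [183 184 183 183 183 181 171 150 133 127 127 127 126]
x scan 0 from -37 [127 127 127 127 127 130 139 159 177 182 182 182 182] from 25 [183 184 183 183 183 182 171 149 132 128 128 128 128]
x scan 30 from -37 [126 126 126 125 126 128 140 161 177 182 183 183 184] from 25 [184 183 183 184 183 181 169 147 131 127 126 126 126]
x scan 45 from -37 [125 124 125 125 124 125 125 122 117 108 104 113 118] from 25 [118 118 118 123 145 168 167 143 127 125 125 126 124]
y scan -25 from -66 [136 136 135 135 136 135 133 126 110  99 111 140 163 162 149 14
[... 279 characters left out ...]
om -66 [136 136 136 136 136 137 135 128 115  99 107 138 163 164 150 147 159 174] from 49 [118 118 117 117 115 104  86  74  79  94 105 112 143 173 183 174 151 136]
top tier [(array([ 576.8, -212.4,   43.3]), 0.85)]
top tier_lid [(array([ 575.2, -211.2,   96. ]), 0.98)]
top organizer [(array([ 5.80e+02, -2.12e+02, -3.00e-01]), 0.67)]
top cup [(array([ 771.1, -110.6,   -1.3]), 0.83)]
top dish [(array([744. ,  52.3,   3.9]), 0.82)]
scene tier [(array([ 572.1, -212.1,   41.3]), 0.9)]
scene tier_lid [(array([ 572.8, -214.6,   90.8]), 0.61)]
scene organizer [(array([ 575.8, -211. ,    3.7]), 0.97)]
scene cup [(array([ 769.8, -108. ,   -2.3]), 0.62)]
scene dish [(array([745.2,  56.9,  -2.3]), 0.67)]
```

The lid edges measure 61.9 × 109 mm at the seated height of 90 mm, centred within 1 mm and parallel, so the tier is home. Handing in.

```bash
python3 -c "
from bench import hand_in
print(hand_in())"
```

```text
the job is handed in; nothing more can be done
None
```

The job is handed in, but the hand-in gave no verdict: the fob is in the bottom tier, the upper tier was stood on its feet and released, then stacked with its lid centred within 1 mm and parallel, and the cup and dish stayed put.

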